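# Clear the heating ring and put the next flask on it

## Task

Slide the steel pan along the hotplate from the red ring to the blue ring, centring it there and keeping it flat on the plate all the way, without lifting or tipping it. Then lift the orange-capped amber flask off the free-spinning turntable and set it down gently, upright and centred, on the red ring. Do not knock over any bottle or the beaker, leave the two bottles standing on the turntable, and let go of everything.

Things in the scene. Friction and masses are not known exactly. Their poses are not given: they have to be found in the camera images.
- stove: Fixed white hotplate, 250 x 440 mm (x, y) and 66 mm high, with a flat black top plate at z = 66 mm in its own frame. Origin: centre of its underside on the bench; its y axis runs along the row of two rings (210 mm apart, centre to centre), its -x side (with the knobs) faces the robot. Nothing stands above the top plate but the pan.
- red_ring: Red painted ring (the heating position) on the hotplate's top, 172 mm outer and 148 mm inner diameter, flat, cannot be felt. Origin: its centre at the top plate's surface, z up. It may be at either end of the plate.
- blue_ring: Blue painted ring (the resting position), otherwise the same as the red one, at the other end of the plate. Origin: its centre at the top plate's surface.
- pan: Loose open steel pan, 140 mm diameter, 65 mm high, 0.5 to 0.75 kg, empty, on the red ring at the start. Origin: centre of its underside, z up. Straight black handle along the pan's own -x (roughly towards the robot): level bar 18 mm wide (y), 14 mm high, 83 to 198 mm from the pan's axis, centre line 54 mm above the underside; pinch it from above. Dry friction on the plate, 3 to 8 N.
- carousel: Fixed dark foot of the turntable, 150 mm diameter. Origin: centre of its underside on the bench, on the turntable's axis. On it sits a white disc, 240 mm diameter, flat top 46 mm above the bench, without rim, that spins freely and without end about the vertical at a slight push. Three vessels stand on it, each 67 mm from its axis.
- flask: Loose conical flask of amber glass with an orange cap, 155 mm high in all, 0.2 to 0.4 kg, standing upright on the turntable. Origin: centre of its underside, z up. Base 84 mm diameter, tapering from 10 mm up to the straight neck, which is 36 mm diameter from 92 mm height to the top; the cap is the neck's top 30 mm, same diameter, fixed to it.
- green_bottle: Bystander: loose green glass bottle with white cap, 62 mm diameter, 125 mm high, upright on the turntable. Origin: centre of its underside, z up.
- white_bottle: Bystander: loose white plastic bottle with blue cap, 62 mm diameter, 125 mm high, upright on the turntable. Origin: centre of its underside, z up.
- wash_bottle: Bystander: loose white wash bottle with a red spout, 70 mm diameter, 200 mm high, upright on the bench to the robot's left of the turntable. Origin: centre of its underside, z up.
- beaker: Bystander: loose white ceramic beaker, 80 mm diameter, 90 mm high, upright on the bench near the robot's right. Origin: centre of its underside, z up.
Mind the look-alikes: they are no part of the job. Of the things shaped like the flask, the amber one is meant.

How it is judged:
By the outcome, as a careful person would: the job done as asked, in the order asked, and still so for the second after the job is handed in, with the robot touching nothing.
It also fails if it takes over 59 s, if anything falls off the work surface, if the arm or the gripper's body presses on something with over 40 N, if the wrist force passes 120 N, or if a joint passes its speed limit or range.

## Robot

A 6-joint arm with a two-finger parallel gripper is mounted at the origin on the work surface. World frame = base frame: x ahead of the robot, y to its left, z up, the work surface at z = 0. Lengths are in mm, angles in degrees, forces in N, time in s.
With the tool pointing down it reaches from about 375 to 975 mm from the base axis. Payload 3.8 kg.
Tool frame: the origin (TCP) lies on the front face of the gripper's body, between the roots of the fingers; the fingertips stand 64 mm ahead of it and the grasp point (between the pads) lies 45 mm ahead of it; z points along the fingers, y is the line along which they close (so a half turn about z gives the same grasp; the last joint's range is limited). The gripper opens to 88 mm and grips with 3 to 60 N. Pads are 18 mm wide; open, the fingers measure 123 mm over their backs; the gripper's body (75 mm by 187 mm) begins 45 mm behind the grasp point.
Start: joints at [61.885, 15.12, 91.902, -0, 72.978, -2.114], TCP at [295.906, 606.678, 302.706] pointing down, gripper open.
Joint ranges: [-150.88, 150.88], [-54.13, 125.18], [17.81, 147.31], [-75.09, 255.09], [0, 152.58], [-146.25, 146.25]. Speed limits (degrees/s): [147.25, 147.25, 180, 180, 180, 180].

## Interface

Orientations are given as a 3x3 rotation matrix whose columns are the frame's x, y, z axes.
In Python, from bench import r, eyes, models gives the robot as it stands. The module is installed in compiled form; this text tells all that it offers.
- The arm moves only by the tool carry_out, never from a script. Its argument "series" is a list of rows, each an object with "hand": the closure, from 0 (fully open) to 1 (shut); "xyz": the shift along the tool's x, y, z in cm, a list of three; "spin": the turn about the tool's z in degrees. A call has 1 to 5 rows; each row is the pose to reach, as a shift and turn from the pose commanded when the call began, along the tool's axes at that moment; what a row does not reach only later rows make up. A row lasts 1/8 s, in which the tool goes at most 62.5 mm and 10.7 degrees, less where a joint would pass 70% of its speed; a pose out of reach is approached as far as the arm can. A call with a gripper value outside its range is refused whole. The fingers move at their own pace and stop on an object; "force" is the grip in N (left out, the last holds). Time passes only in rows, so rows that repeat a pose let the fingers close. It gives the time, the measured TCP pose, the force, the opening and the grip force at its end, in the units of the state.
- r.get_state(): the state, without advancing time (a new reading comes with each control period).
- eyes.snapshot(name): name is "side" or "top"; returns the picture (384x512x3 uint8, red, green, blue); there is no depth.
- eyes.camera_info(name): a dict with "intrinsics" (3x3 intrinsics, pixels), "position" and "attitude" of the camera in the world. Camera axes: x right, y down, z forward; pixel columns grow to the right and rows downward; lengths in mm; the calibration is good to about 2 mm. A picture is of the moment at which its call begins. camera_info takes no time and is no camera call.
- r.hand_in(): hands the job in; it is judged then, once.
Trained networks look in the newest picture that a camera, given by its name, has taken for a name from the list of things; names that differ only in an ending like _2 or _b are one class to them, and where a whole thing is asked for, a point or a joint stands for the part that bears it (a point fixed in the world has none). Each returns a list of dicts, best first, with "confidence" (0 to 1); they miss things now and then, are a little off and sometimes report something else, mostly with a low value. They report only what shows in the picture. A call takes as long as a camera call. They do not tell look-alikes from the thing itself.
- models.recognise(camera, query): "at" ([row, column] in pixels, amid what is visible of it).
- models.pinpoint(camera, query): "at" ([row, column] in pixels: a listed point, or the origin of a listed thing).
The state is a dict: "t": time; "qpos": joint angles; "qvel": joint speeds; "effort": joint torques, N m; "tcp_pos": TCP position; "tool_rot": TCP orientation; "force": force on the tool from outside, world axes, zero at the start; "ft_torque": the same for the moment, N m; "finger_gap": finger opening in mm; "grasp_force": force on a finger pad.
Only numpy, scipy, OpenCV 4.12 (cv2) and the standard library are available. Lean on these libraries where they do the work, as an engineer would, in place of code of your own. Each camera call takes 0.05 s, during which the arm holds its last target. There are 200 camera calls.

## Working session

There is one attempt and no reset: what is moved stays moved. The work goes in short steps, Python scripts to look and compute and a tool call to move; the robot and the scene stay as the last step left them, time stands still between calls to the robot, and variables do not carry over. Pictures are saved under pics/ and viewed, at most 12 in all, crops included, and the job is handed in when it is done.

Besides the shell and the picture viewer there is one more tool, called after "Emit:" as name([rows], argument=value, ...), one row to a line, values as JSON. carry_out: Moves the arm, as the interface text tells. Its arguments: {"type":"object","properties":{"series":{"type":"array","items":{"type":"object","properties":{"hand":{"type":"number"},"xyz":{"type":"array","items":{"type":"number"}},"spin":{"type":"number"}}}},"force":{"type":"number"}},"required":["series"]}

```bash
mkdir -p pics; cat > h.py <<'E'
import numpy as np, cv2
from bench import r, eyes, models
def snap(cam,name):
    im=eyes.snapshot(cam); cv2.imwrite(f'pics/{name}.png',im[:,:,::-1]); return im
def ray(cam,at):
    i=eyes.camera_info(cam);K=np.array(i['intrinsics']);R=np.array(i['attitude']);p=np.array(i['position'])
    return p,R@np.linalg.inv(K)@[at[1],at[0],1]
def onz(cam,at,z):
    p,d=ray(cam,at); return p+d*(z-p[2])/d[2]
def proj(cam,X):
    i=eyes.camera_info(cam);K=np.array(i['intrinsics']);R=np.array(i['attitude']);p=np.array(i['position'])
    u=K@(R.T@(np.array(X)-p)); return u[:2][::-1]/u[2]
E
python3 - <<'E'
from h import *
np.set_printoptions(precision=1,suppress=True)
for c in('top','side'):
    snap(c,c+'0'); i=eyes.camera_info(c); print(c,i['position'],i['attitude'])
    for q,z in dict(red_ring=66,blue_ring=66,pan=66,carousel=0,flask=46,green_bottle=46,white_bottle=46,wash_bottle=0,beaker=0).items():
        for d in models.pinpoint(c,q)[:3]: print(q,np.array(d['at']),round(d['confidence'],2),onz(c,d['at'],z)[:2])
s=r.get_state();print(s['t'],s['tcp_pos'],s['tool_rot'],s['finger_gap'])
E
```

```text
top [  89.8  106.5 1751.4] [[-0.1 -1.   0.2]
 [-1.   0.1 -0. ]
 [-0.  -0.2 -1. ]]
red_ring [148.6 331.3] 0.76 [ 609.3 -205.8]
blue_ring [139.7 277.6] 0.93 [657.   -6.5]
carousel [176.4 193.7] 0.79 [550.5 323.5]
flask [181.3 172.9] 0.8 [524.2 396.5]
flask [197.5 111.8] 0.76 [475.9 625.6]
flask [239.8 212.3] 0.62 [295.5 257.3]
green_bottle [183.4 203.3] 0.65 [509.  282.7]
white_bottle [156.8 193.1] 0.62 [615.4 317.8]
wash_bottle [176.  138.1] 0.83 [565.3 538.5]
beaker [219.9 398.3] 0.57 [ 333.5 -442.8]
side [ 300.8 -886.8  798.7] [[ 1.  -0.1  0.1]
 [-0.2 -0.6  0.8]
 [ 0.  -0.8 -0.6]]
red_ring [165.8 283.1] 0.48 [613.8 281.5]
blue_ring [209.3 314.3] 0.91 [653.4  -0. ]
pan [258. 321.] 0.78 [ 607.1 -214.3]
pan [176.4 266.6] 0.46 [536.1 216.9]
carousel [178.9 263.1] 0.58 [540.  300.3]
flask [187.4 203.1] 0.91 [300.8 208.9]
flask [142.1 239.1] 0.78 [474.9 537.8]
flask [156.6 252.3] 0.53 [512.4 403.2]
green_bottle [178.9 257.9] 0.83 [506.8 234.8]
white_bottle [166.2 282. ] 0.7 [617.3 311.1]
wash_bottle [155.8 260.3] 0.81 [561.4 483.9]
beaker [365.5 233.3] 0.67 [ 333.3 -445.1]
1.0 [295.9 606.7 302.7] [[-0.9  0.4  0. ]
 [ 0.4  0.9  0. ]
 [-0.   0.  -1. ]] 88.29755645124382
```

View pics/top0.png

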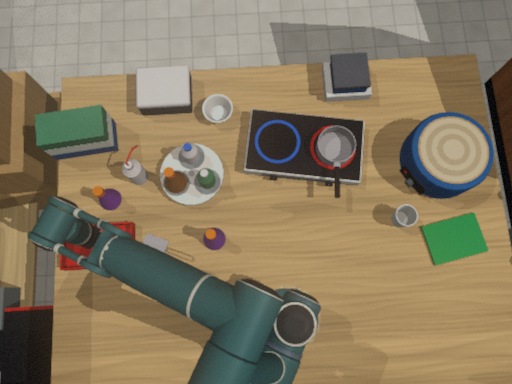

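View pics/side0.png

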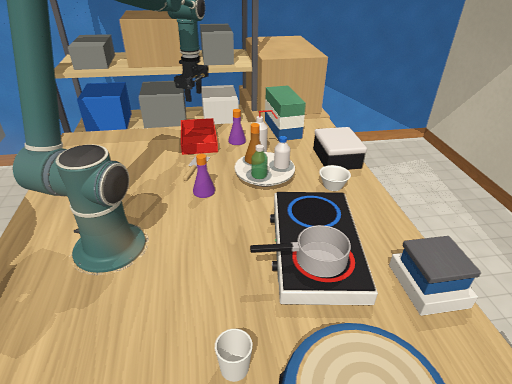

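The amber flask is on the turntable (top ≈ row 181, col 174); the purple ones at (199,108) and (239,213) are look-alikes. The pan is on the red ring (147,334), with its handle end at about (195,337). The blue ring is at (141,277). Next I'll refine these by segmentation.

```bash
cat > seg.py <<'E'
from h import *
from scipy.optimize import least_squares
def circ(P,rad=None):
    f=lambda q:np.hypot(P[:,0]-q[0],P[:,1]-q[1])-(rad or q[2])
    s=least_squares(f,[*P.mean(0),80],loss='soft_l1',f_scale=3); return s.x[:2],(rad or s.x[2]),np.abs(s.fun).mean()
def ring(cam,im,col,box):
    i=im.astype(int);R,G,B=i[...,0],i[...,1],i[...,2]
    m=(R>120)&(G<70)&(B<70) if col=='red' else (B>110)&(R<90)&(G<110)
    k=np.zeros_like(m);a,b,c,d=box;k[a:b,c:d]=1;m&=k
    P=np.array([onz(cam,(y,x),66)[:2] for y,x in np.argwhere(m)]); return circ(P,80)+(len(P),)
E
python3 - <<'E'
from seg import *
np.set_printoptions(precision=1,suppress=True)
T=cv2.imread('pics/top0.png')[:,:,::-1];S=cv2.imread('pics/side0.png')[:,:,::-1]
eyes.camera_info('top')
for n,im,b1,b2 in(('top',T,(110,185,245,305),(110,185,300,365)),('side',S,(190,235,280,350),(230,285,285,360))):
    print(n,'blue',ring(n,im,'blue',b1),'red',ring(n,im,'red',b2))
c=cv2.resize(T[115:205,240:370],None,fx=4,fy=4,interpolation=cv2.INTER_CUBIC)
d=cv2.resize(T[135:210,115:235],None,fx=4,fy=4,interpolation=cv2.INTER_CUBIC)
o=np.zeros((max(len(c)+len(d),1)-0,520,3),np.uint8)
o=np.zeros((300,0,3),np.uint8)
o=np.vstack([cv2.resize(T[120:200,300:370],(525,600))])
cv2.imwrite('pics/pan_crop.png',o[:,:,::-1])
# handle tip candidates
for z in(120,127):print(onz('top',(195,337.5),z))
h=np.argwhere
i=T.astype(int).max(2)
for y in range(160,200): 
    x=np.where(i[y,325:350]<60)[0]+325
    print(y,x.min() if len(x) else '',x.max() if len(x) else '',len(x),end=' | ')
# orange cap
R,G,B=[T[...,k].astype(int) for k in range(3)]
m=(R>190)&(G>70)&(G<150)&(B<70);k=np.zeros_like(m);k[160:200,155:190]=1
a=np.argwhere(m&k);print('cap',a.mean(0),a.min(0),a.max(0),len(a),onz('top',a.mean(0),190))
E
```

```text
top blue (array([652.6,  -4.1]), 80, np.float64(3.4057761434097604), 457) red (array([ 616. , -211.7]), 80, np.float64(2.49160483150009), 182)
side blue (array([646.1,  -8.8]), 80, np.float64(5.021796094370546), 119) red (array([ 612.9, -213.7]), 80, np.float64(3.228986541987399), 388)
[ 419. -201.  120.]
[ 417.6 -199.7  127. ]
160   0 | 161   0 | 162   0 | 163   0 | 164 349 349 1 | 165 348 349 2 | 166 347 349 3 | 167 335 349 9 | 168 325 349 12 | 169 325 349 19 | 170 325 349 25 | 171 325 349 25 | 172 325 349 25 | 173 325 349 25 | 174 325 349 25 | 175 325 349 25 | 176 325 349 25 | 177 333 349 17 | 178 335 349 12 | 179 335 338 4 | 180 335 338 4 | 181 325 338 8 | 182 326 339 13 | 183 326 339 11 | 184 326 338 8 | 185 327 338 7 | 186 335 338 4 | 187 335 338 4 | 188 335 338 4 | 189 335 338 4 | 190 335 338 4 | 191 336 338 3 | 192 337 338 2 | 193 336 338 3 | 194 336 338 3 | 195 336 338 3 | 196 336 338 3 | 197   0 | 198   0 | 199   0 | cap [171.6 168. ] [168 164] [175 172] 48 [523.2 388.2 190. ]
```

View pics/pan_crop.png

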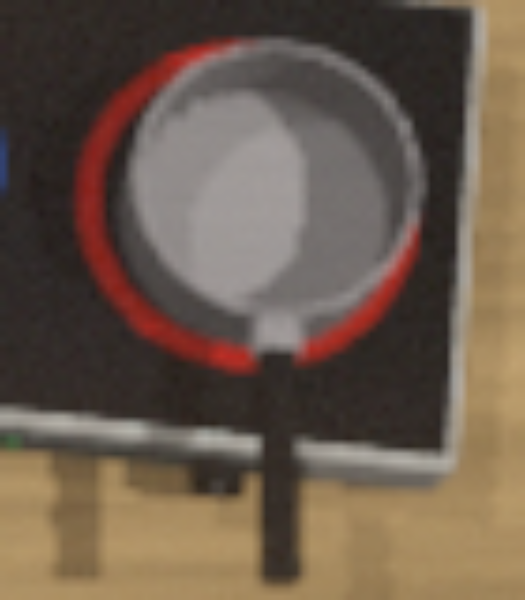

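```bash
python3 - <<'E'
from seg import *
np.set_printoptions(precision=2,suppress=True)
c=onz('top',(143.5,336.6),131)[:2]
h1=onz('top',(166.7,336.8),127)[:2];h2=onz('top',(196.7,337),127)[:2]
d=c-h2;d/=np.linalg.norm(d);e=h1-h2
print(c,h1,h2,'dist',np.hypot(*(c-h2)),'yaw',np.degrees(np.arctan2(d[1],d[0])),np.degrees(np.arctan2(e[1],e[0])))
# side camera check
print('side',proj('side',[*c,131]),proj('side',[*h2,120]))
S=cv2.imread('pics/side0.png')
cv2.imwrite('pics/side_crop.png',cv2.resize(S[220:285,240:360],None,fx=6,fy=6,interpolation=cv2.INTER_CUBIC))
s=r.get_state();print(np.array(s['tool_rot']))
E
```

```text
[ 607.32 -214.85] [ 521.37 -207.61] [ 411.56 -197.29] dist 196.55462268343683 yaw -5.1244598385451265 -5.367844083922667
side [240.95 323.97] [247.33 250.72]
[[-0.9   0.44  0.  ]
 [ 0.44  0.9   0.  ]
 [-0.    0.   -1.  ]]
```

View pics/side_crop.png

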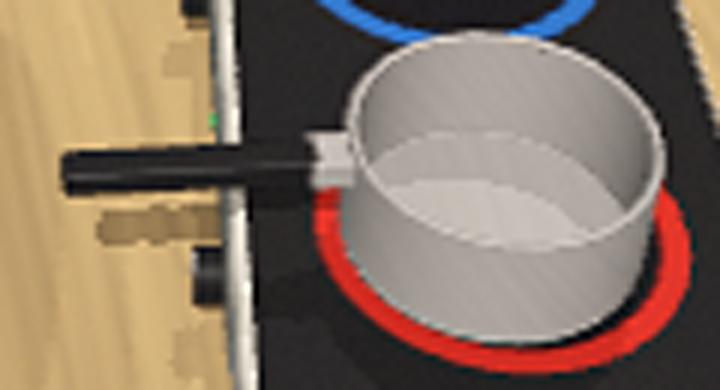

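The rim centre is at side crop (506,140) and the handle tip at (65,172). Both match the pan at about (607,-216) with yaw about -5°.

```bash
cat >> h.py <<'E'
def go(xyz,yaw=None):
    "yaw: world angle of tool y (mod 180)"
    s=r.get_state();R=np.array(s['tool_rot']);p=np.array(s['tcp_pos'])
    sh=R.T@(np.array(xyz)-p)/10
    a=np.degrees(np.arctan2(R[1,1],R[0,1])); sp=0 if yaw is None else -((yaw-a+90)%180-90)
    print('t',round(s['t'],2),'tcp',p.round(1),'ya',round(a,1),'q',np.round(s['qpos'],0),'F',np.round(s['force'],1),'gap',round(s['finger_gap'],1),'-> shift',sh.round(2),'spin',round(sp,1))
E
python3 -c "
from h import *
go((507,-207,260),84.8)"
```

```text
t 1.0 tcp [295.9 606.7 302.7] ya 64.0 q [62. 15. 92. -0. 73. -2.] F [0.3 0.1 0.9] gap 88.3 -> shift [-54.64 -63.88   4.27] spin -20.8
```

Emit:
carry_out([
  {"hand":0,"xyz":[-54.6,-63.9,0],"spin":-20.8},
  {"hand":0,"xyz":[-54.6,-63.9,0],"spin":-20.8},
  {"hand":0,"xyz":[-54.6,-63.9,0],"spin":-20.8},
  {"hand":0,"xyz":[-54.6,-63.9,0],"spin":-20.8},
  {"hand":0,"xyz":[-54.6,-63.9,0],"spin":-20.8},
])

```text
t: 1.62
tcp_pos: [374.4, 302.3, 303.0]
tool_rot: [[-0.996, 0.09, 0.001], [0.09, 0.996, 0.0], [-0.001, 0.0, -1.0]]
force: [0.5, -0.4, 0.8]
finger_gap: 88.2
grasp_force: 0.0
```

```bash
python3 -c "
from h import *
go((507,-207,230),84.8)"
```

```text
t 1.62 tcp [374.4 302.3 303. ] ya 84.8 q [ 36.  -6. 115.  -0.  71. -49.] F [ 0.5 -0.4  0.8] gap 88.2 -> shift [-17.78 -49.54   7.29] spin 0.0
```

Emit:
carry_out([
  {"hand":0,"xyz":[-17.8,-49.5,0],"spin":0},
  {"hand":0,"xyz":[-17.8,-49.5,0],"spin":0},
  {"hand":0,"xyz":[-17.8,-49.5,0],"spin":0},
  {"hand":0,"xyz":[-17.8,-49.5,0],"spin":0},
  {"hand":0.3,"xyz":[-17.8,-49.5,0],"spin":0},
])

```text
t: 2.25
tcp_pos: [453.1, -0.3, 303.3]
tool_rot: [[-0.996, 0.091, 0.002], [0.091, 0.996, 0.0], [-0.002, 0.0, -1.0]]
force: [0.6, 0.3, -0.4]
finger_gap: 80.2
grasp_force: 0.0
```

```bash
python3 -c "
from h import *
go((507,-207,200),84.8)"
```

```text
t 2.25 tcp [ 4.531e+02 -3.000e-01  3.033e+02] ya 84.8 q [ -3. -10. 118.   0.  72. -88.] F [ 0.6  0.3 -0.4] gap 80.2 -> shift [ -7.23 -20.1   10.34] spin -0.0
```

Emit:
carry_out([
  {"hand":0.3,"xyz":[-7.2,-20.1,8],"spin":0},
  {"hand":0.3,"xyz":[-7.2,-20.1,8],"spin":0},
  {"hand":0.3,"xyz":[-7.2,-20.1,8],"spin":0},
  {"hand":0.3,"xyz":[-7.2,-20.1,8],"spin":0},
  {"hand":0.5,"xyz":[-7.2,-20.1,8],"spin":0},
])

```text
t: 2.88
tcp_pos: [505.9, -207.1, 221.3]
tool_rot: [[-0.996, 0.094, -0.002], [0.094, 0.996, 0.001], [0.002, 0.001, -1.0]]
force: [-0.7, 0.4, 0.5]
finger_gap: 54.0
grasp_force: 0.0
```

```bash
python3 -c "
from h import *
a=snap('top','t1');b=snap('side','s1')
go((507,-207,165),84.8)
o=np.hstack([cv2.resize(a[110:210,290:370],(400,500)),cv2.resize(b[200:290,240:350],(400,327*500//327))])
cv2.imwrite('pics/pre.png',o[:,:,::-1])"
```

```text
t 2.98 tcp [ 506.1 -204.9  222.6] ya 84.7 q [ -25.    5.  113.    0.   63. -109.] F [-0.2  0.2  0.1] gap 46.2 -> shift [-0.11 -0.21  5.76] spin -0.1
```

View pics/pre.png

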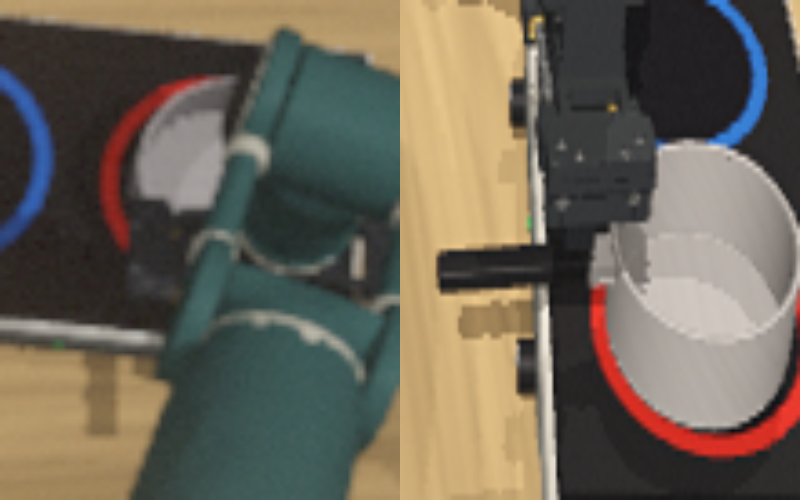

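The side view has the gripper straight above the root of the handle (crop ≈ (590,250)), and the handle is clear to pinch. Descending.

Emit:
carry_out([
  {"hand":0.4,"xyz":[0,-0.2,3],"spin":0},
  {"hand":0.4,"xyz":[0,-0.2,5.7],"spin":0},
  {"hand":0.4,"xyz":[0,-0.2,5.7],"spin":0},
  {"hand":1,"xyz":[0,-0.2,5.7],"spin":0},
  {"hand":1,"xyz":[0,-0.2,5.7],"spin":0},
], force=20)

```text
t: 3.6
tcp_pos: [507.3, -207.0, 167.6]
tool_rot: [[-0.996, 0.09, 0.003], [0.09, 0.996, -0.001], [-0.003, -0.001, -1.0]]
force: [-0.4, -0.7, 0.5]
finger_gap: 35.1
grasp_force: 0.0
```

Emit:
carry_out([
  {"hand":1,"xyz":[0,0,0],"spin":0},
  {"hand":1,"xyz":[0,0,0],"spin":0},
  {"hand":1,"xyz":[0,0,0],"spin":0},
  {"hand":1,"xyz":[0,0,0],"spin":0},
], force=55)

```text
t: 4.1
tcp_pos: [506.6, -207.2, 166.5]
tool_rot: [[-0.996, 0.091, 0.001], [0.091, 0.996, -0.0], [-0.001, -0.0, -1.0]]
force: [-1.0, 1.2, 5.7]
finger_gap: 16.9
grasp_force: 55.0
```

```bash
python3 -c "
from h import *
go((542,0,165),84.8)"
```

```text
t 4.1 tcp [ 506.6 -207.2  166.5] ya 84.8 q [ -25.    9.  115.    0.   56. -110.] F [-1.   1.2  5.7] gap 16.9 -> shift [-1.65 20.95  0.15] spin -0.0
```

Emit:
carry_out([
  {"hand":1,"xyz":[-0.1,0.7,-0.05],"spin":0},
  {"hand":1,"xyz":[-0.2,1.9,-0.05],"spin":0},
  {"hand":1,"xyz":[-0.4,3.3,-0.05],"spin":0},
  {"hand":1,"xyz":[-0.55,4.7,-0.05],"spin":0},
  {"hand":1,"xyz":[-0.7,6,-0.05],"spin":0},
])

```text
t: 4.72
tcp_pos: [519.0, -147.9, 166.5]
tool_rot: [[-0.996, 0.091, 0.001], [0.091, 0.996, -0.002], [-0.001, -0.001, -1.0]]
force: [-1.1, -3.5, 2.5]
finger_gap: 17.1
grasp_force: 55.2
```

```bash
python3 -c "
from h import *
go((550.6,3,166),84.8)
s=r.get_state();print(s['ft_torque'],s['grasp_force'])
a=snap('side','s2');cv2.imwrite('pics/s2c.png',cv2.resize(a[180:290,230:380],(750,550))[:,:,::-1])"
```

```text
t 4.72 tcp [ 519.  -147.9  166.5] ya 84.8 q [ -19.    8.  116.   -0.   56. -103.] F [-1.1 -3.5  2.5] gap 17.1 -> shift [-1.77 15.32  0.03] spin -0.0
[-0.72327293  0.12982754 -0.34969912] 55.172531828284264
```

View pics/s2c.png

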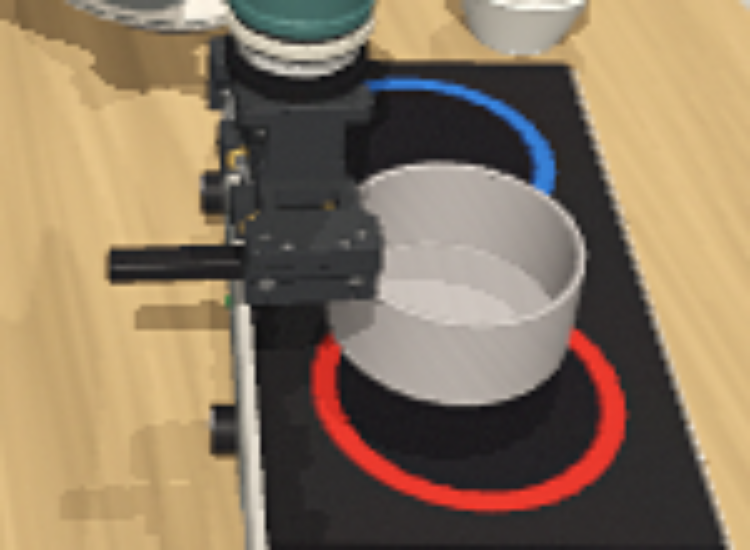

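The pan is following flat and square, now between the rings (rim centre about crop (470,245)), and the red ring is nearly uncovered. Continuing.

Emit:
carry_out([
  {"hand":1,"xyz":[-0.2,1.6,0],"spin":0},
  {"hand":1,"xyz":[-0.4,3.2,0],"spin":0},
  {"hand":1,"xyz":[-0.55,4.8,0],"spin":0},
  {"hand":1,"xyz":[-0.75,6.4,0],"spin":0},
  {"hand":1,"xyz":[-0.9,8,0],"spin":0},
])

```text
t: 5.4
tcp_pos: [535.0, -69.2, 166.5]
tool_rot: [[-0.996, 0.091, 0.0], [0.091, 0.996, -0.001], [-0.0, -0.001, -1.0]]
force: [-0.2, -5.0, 3.7]
finger_gap: 17.0
grasp_force: 55.2
```

Emit:
carry_out([
  {"hand":1,"xyz":[-0.2,1.6,0],"spin":0},
  {"hand":1,"xyz":[-0.4,3.2,0],"spin":0},
  {"hand":1,"xyz":[-0.6,4.8,0],"spin":0},
  {"hand":1,"xyz":[-0.8,6.2,0],"spin":0},
  {"hand":1,"xyz":[-0.9,7.2,0],"spin":0},
])

```text
t: 6.02
tcp_pos: [550.4, 1.7, 166.5]
tool_rot: [[-0.996, 0.09, -0.0], [0.09, 0.996, -0.002], [-0.0, -0.002, -1.0]]
force: [-0.4, -7.0, 5.0]
finger_gap: 17.0
grasp_force: 55.2
```

```bash
python3 -c "
from seg import *
np.set_printoptions(precision=1,suppress=True)
go((550.6,3,166),84.8)
for c in('top','side'):
    im=snap(c,c+'3')
    for q,z in(('pan',66),('blue_ring',66),('red_ring',66)):
        for d in models.pinpoint(c,q)[:2]: print(c,q,d['at'],round(d['confidence'],2),onz(c,d['at'],z)[:2])
    print(ring(c,im,'red',(110,185,300,365) if c=='top' else (225,290,280,365)))
    print(ring(c,im,'blue',(110,185,245,305) if c=='top' else (190,235,280,350)))
a=cv2.imread('pics/side3.png')[180:250,250:370];b=cv2.imread('pics/top3.png')[110:180,240:340]
cv2.imwrite('pics/c3.png',np.vstack([cv2.resize(a,(514,300),interpolation=2),cv2.resize(b,(514,300),interpolation=2)]))"
```

```text
t 6.03 tcp [550.4   1.7 166.5] ya 84.8 q [ -2.   9. 115.  -0.  56. -87.] F [-0.4 -7.   5. ] gap 17.0 -> shift [-0.   0.1  0.1] spin 0.0
top blue_ring [145.1, 328.8] 0.47 [ 623.6 -197.8]
top red_ring [144.6, 333.4] 0.95 [ 624.5 -215.3]
top red_ring [176.7, 190.6] 0.49 [532.7 326.9]
(array([ 616.2, -211. ]), 80, np.float64(3.5711248642106166), 482)
(array([652.9,  -3.9]), 80, np.float64(2.2231908407360814), 51)
side pan [210.3, 315.9] 0.82 [657.   -5.9]
side pan [250.6, 315.9] 0.66 [ 601.7 -184.2]
side blue_ring [208.4, 314.3] 0.61 [654.8   4.6]
side red_ring [176.2, 266.5] 0.17 [536.  218.3]
(array([ 613.2, -213.7]), 80, np.float64(3.417712981468067), 648)
(array([649. , -10.8]), 80, np.float64(4.1933943424947895), 112)
```

View pics/c3.png

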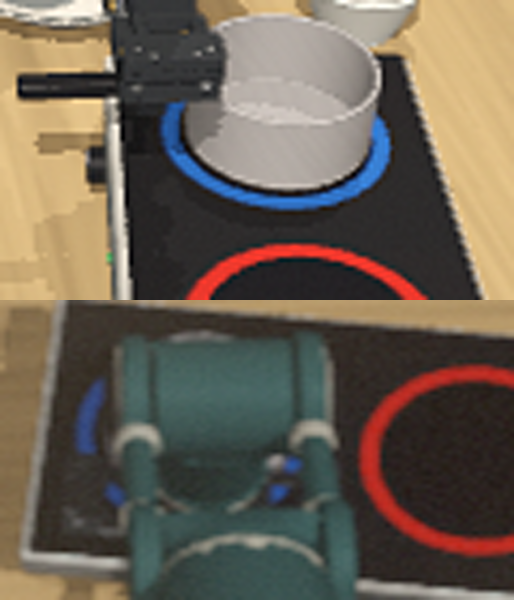

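Side crop: the pan is almost centred left to right in the blue ring. The front gap is perhaps a few mm too large, at crop y 189 against 208. I'll release, clear the view and measure.

Emit:
carry_out([
  {"hand":0.5,"xyz":[0,0,0],"spin":0},
  {"hand":0.4,"xyz":[0,0,0],"spin":0},
  {"hand":0.4,"xyz":[0,0,0],"spin":0},
  {"hand":0.4,"xyz":[0,0,-4],"spin":0},
  {"hand":0.4,"xyz":[0,0,-8],"spin":0},
])

```text
t: 7.05
tcp_pos: [549.5, 1.8, 245.9]
tool_rot: [[-0.996, 0.091, -0.003], [0.091, 0.996, 0.0], [0.003, -0.0, -1.0]]
force: [0.7, 0.7, 0.1]
finger_gap: 53.2
grasp_force: 0.0
```

Emit:
carry_out([
  {"hand":0,"xyz":[5,4,-4],"spin":0},
  {"hand":0,"xyz":[12,25,-6],"spin":0},
  {"hand":0,"xyz":[12,25,-6],"spin":0},
  {"hand":0,"xyz":[12,25,-6],"spin":0},
  {"hand":0,"xyz":[12,25,-6],"spin":0},
])

```text
t: 7.68
tcp_pos: [452.4, 263.8, 306.5]
tool_rot: [[-0.996, 0.089, 0.0], [0.089, 0.996, 0.0], [-0.0, 0.0, -1.0]]
force: [0.2, 0.3, -0.3]
finger_gap: 88.3
grasp_force: 0.0
```

```bash
python3 -c "
from seg import *
np.set_printoptions(precision=1,suppress=True)
go((550.6,3,166),84.8)
for c in('top','side'):
    im=snap(c,c+'4')
    for q,z in(('pan',66),('flask',46),('green_bottle',46),('white_bottle',46),('carousel',0)):
        for d in models.pinpoint(c,q)[:3]: print(c,q,d['at'],round(d['confidence'],2),onz(c,d['at'],z)[:2])
    print(ring(c,im,'blue',(110,185,245,305) if c=='top' else (190,235,280,350)))
a=cv2.imread('pics/side4.png')[180:245,240:370];b=cv2.imread('pics/top4.png')[110:190,230:330]
cv2.imwrite('pics/c4.png',np.vstack([cv2.resize(a,(500,250),interpolation=2),cv2.resize(b,(437,350),interpolation=2)[:, :].__class__(np.pad(cv2.resize(b,(437,350),interpolation=2),((0,0),(0,63),(0,0)))) if 0 else np.pad(cv2.resize(b,(437,350),interpolation=2),((0,0),(0,63),(0,0)))]))"
```

```text
t 7.67 tcp [452.4 263.8 306.5] ya 84.9 q [ 28.  -2. 110.   0.  71. -57.] F [ 0.2  0.3 -0.3] gap 88.3 -> shift [-12.1 -25.1  14. ] spin 0.1
top pan [142.6, 279.4] 0.91 [645.  -12.4]
top flask [238.3, 213.2] 0.71 [300.7 253.8]
top flask [199.6, 113.4] 0.55 [467.6 619.5]
top flask [182.0, 174.6] 0.43 [521.1 390.2]
top white_bottle [144.6, 303.9] 0.73 [ 637.8 -106.7]
top carousel [174.9, 194.2] 0.88 [556.3 321.4]
(array([652.7,  -4.3]), 80, np.float64(2.875249594778282), 219)
side pan [209.8, 313.6] 0.93 [650.3  -2.2]
side pan [249.8, 315.9] 0.23 [ 602.7 -181.1]
side flask [140.3, 236.6] 0.76 [466.1 556.3]
side flask [191.1, 203.1] 0.71 [299.6 185.7]
side flask [158.2, 252.1] 0.69 [509.5 390.4]
side green_bottle [177.6, 257.0] 0.69 [505.  244.1]
side white_bottle [165.3, 279.4] 0.7 [608.6 319.3]
side carousel [179.3, 264.6] 0.94 [545.4 296.6]
side carousel [211.3, 314.7] 0.46 [683.2  68.6]
(array([648.6, -10.1]), 80, np.float64(4.598341778152305), 107)
```

View pics/c4.png

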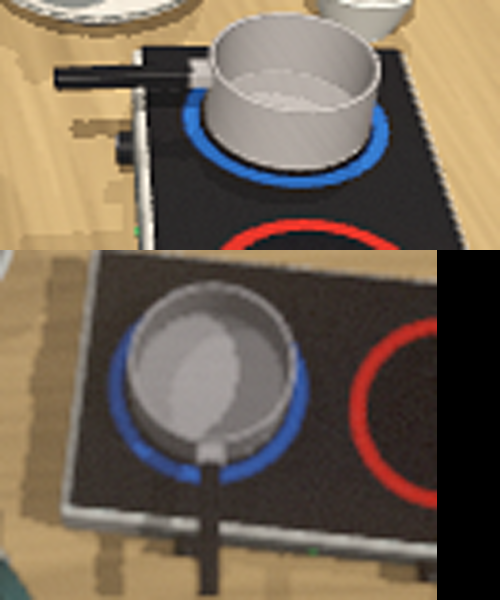

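The pan is inside the blue ring. Top crop rim spans x 126–299, y 282–458; side crop rim spans x 207–381, y 13–110. I'll compare these with projections of a centred pan.

```bash
python3 - <<'E'
from seg import *
np.set_printoptions(precision=1,suppress=True)
t=np.linspace(0,2*np.pi,73)
def crop(c,C,rad,z):
    P=np.array([proj(c,[C[0]+rad*np.cos(a),C[1]+rad*np.sin(a),z]) for a in t])+.5
    P=(P-[180,240])*[250/65,500/130] if c=='side' else (P-[110,230])*4.373+[250,0]
    return 'x %.0f-%.0f y %.0f-%.0f'%(P[:,1].min(),P[:,1].max(),P[:,0].min(),P[:,0].max())
for c,C in(('top',(652.8,-4.1)),('side',(649.5,-7.5))):
    print(c,'ring outer',crop(c,C,86,66),'rim',crop(c,C,70,131),'base',crop(c,C,70,66),'rim+5x',crop(c,(C[0]+5,C[1]),70,131),'rim+5y',crop(c,(C[0],C[1]+5),70,131))
# red in side / tot
E
```

```text
top ring outer x 109-307 y 293-482 rim x 127-295 y 283-442 base x 127-289 y 311-464 rim+5x x 127-295 y 277-436 rim+5y x 121-289 y 283-442
side ring outer x 184-389 y 61-188 rim x 209-381 y 11-111 base x 203-370 y 71-175 rim+5x x 215-387 y 10-110 rim+5y x 207-379 y 7-107
```

The pan is centred within about 2 mm. Next is the flask: I'll triangulate the cap from both views and find the turntable axis.

```bash
python3 - <<'E'
from seg import *
np.set_printoptions(precision=1,suppress=True)
rs=[]
for c,box in(('top',(160,182,160,180)),('side',(115,140,245,265))):
    im=cv2.imread(f'pics/{c}0.png')[:,:,::-1].astype(int);R,G,B=im[...,0],im[...,1],im[...,2]
    m=(R>190)&(G>90)&(G<170)&(B<90);k=np.zeros_like(m);k[box[0]:box[1],box[2]:box[3]]=1
    a=np.argwhere(m&k);print(c,a.mean(0),a.min(0),a.max(0),len(a));rs.append((a.mean(0),a.max(0),a.min(0)))
    rs[-1]+=(ray(c,a.mean(0)),)
(p,d),(q,e)=rs[0][3],rs[1][3]
s=np.linalg.lstsq(np.c_[d,-e],q-p,rcond=None)[0];print('tri',p+d*s[0],q+e*s[1])
# predicted cap blob centres for candidate axis
def capc(c,x,y):
    P=np.array([proj(c,[x+18*np.cos(a),y+18*np.sin(a),z]) for a in np.linspace(0,6.28,40) for z in(171,201)]);return (P.min(0)+P.max(0))/2
from scipy.optimize import least_squares
f=lambda v:np.r_[capc('top',*v)-(rs[0][1]+rs[0][2])/2,capc('side',*v)-(rs[1][1]+rs[1][2])/2]
S=least_squares(f,[523,388]);print('fit',S.x,S.fun)
# disc
T=cv2.imread('pics/top0.png').astype(int);m=(T.min(2)>150);k=np.zeros_like(m);k[140:208,155:230]=1
m=(m&k).astype(np.uint8)
cs=max(cv2.findContours(m,cv2.RETR_EXTERNAL,cv2.CHAIN_APPROX_NONE)[0],key=len)[:,0,::-1]
P=np.array([onz('top',v,46)[:2] for v in cs]);h=cv2.convexHull(P.astype(np.float32))[:,0]
print('disc',circ(h,119))
go((S.x[0],S.x[1],290),23.5)
E
```

```text
top [171.4 167.9] [168 164] [175 172] 50
side [127.5 254.5] [123 251] [133 258] 66
tri [525.  389.4 185. ] [518.  389.7 183.2]
fit [521.2 387.8] [ 0.9  0.3 -1.   0.9]
disc (array([550.7, 327.8]), 119, np.float64(16.004303777614986))
t 8.28 tcp [453.8 260.9 306.1] ya 84.7 q [ 27.  -2. 110.  -0.  71. -58.] F [ 0.2  0.6 -0.5] gap 88.5 -> shift [-5.5 13.3  1.6] spin 61.2
```

Emit:
carry_out([
  {"hand":0,"xyz":[-5.5,13.3,0],"spin":61.2},
  {"hand":0,"xyz":[-5.5,13.3,0],"spin":61.2},
  {"hand":0,"xyz":[-5.5,13.3,0],"spin":61.2},
  {"hand":0,"xyz":[-5.5,13.3,0],"spin":61.2},
  {"hand":0,"xyz":[-5.5,13.3,0],"spin":61.2},
])

```text
t: 8.9
tcp_pos: [520.6, 389.2, 305.6]
tool_rot: [[-0.511, 0.86, -0.001], [0.86, 0.511, -0.001], [-0.0, -0.001, -1.0]]
force: [0.1, -0.2, 0.1]
finger_gap: 87.8
grasp_force: 0.0
```

Emit:
carry_out([
  {"hand":0,"xyz":[0,0,1],"spin":7.7},
  {"hand":0,"xyz":[0,0,2],"spin":7.7},
  {"hand":0,"xyz":[0,0,2.5],"spin":7.7},
])

```text
t: 9.28
tcp_pos: [520.1, 388.7, 280.0]
tool_rot: [[-0.399, 0.917, -0.001], [0.917, 0.399, -0.001], [-0.0, -0.002, -1.0]]
force: [-0.3, -0.2, -0.0]
finger_gap: 88.2
grasp_force: 0.0
```

```bash
python3 -c "
from h import *
a=snap('side','s5');b=snap('top','t5')
go((521.5,388.5,213),23.5)
cv2.imwrite('pics/c5.png',np.hstack([cv2.resize(a[90:200,200:310],(400,400),interpolation=2),cv2.resize(b[130:220,140:230],(400,400),interpolation=2)])[:,:,::-1])"
```

```text
t 9.38 tcp [520.  388.7 280.1] ya 23.4 q [35. 13. 97. -0. 70. 11.] F [0.1 0.1 0.2] gap 88.2 -> shift [-0.08  0.14  6.71] spin -0.1
```

View pics/c5.png

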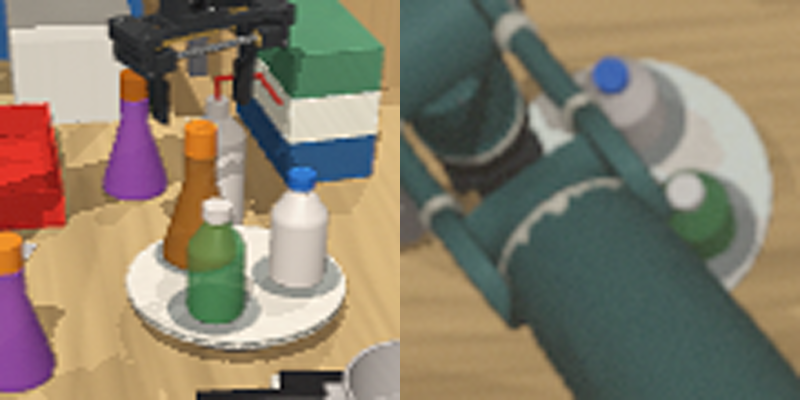

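The fingers straddle the orange cap evenly (crop x 160 and 245, cap at 201), and the bottles are clear. Descending and gripping.

Emit:
carry_out([
  {"hand":0,"xyz":[-0.1,0.1,2],"spin":0},
  {"hand":0,"xyz":[-0.1,0.1,4],"spin":0},
  {"hand":0,"xyz":[-0.1,0.1,5.5],"spin":0},
  {"hand":0,"xyz":[-0.1,0.1,6.7],"spin":0},
  {"hand":0,"xyz":[-0.1,0.1,6.7],"spin":0},
], force=10)

```text
t: 10.0
tcp_pos: [520.9, 388.2, 212.4]
tool_rot: [[-0.397, 0.918, -0.002], [0.918, 0.397, -0.002], [-0.001, -0.003, -1.0]]
force: [-0.2, 0.1, -0.6]
finger_gap: 88.2
grasp_force: 0.0
```

Emit:
carry_out([
  {"hand":0.3,"xyz":[0,0,0],"spin":0},
  {"hand":0.45,"xyz":[0,0,0],"spin":0},
  {"hand":0.5,"xyz":[0,0,0],"spin":0},
  {"hand":0.55,"xyz":[0,0,0],"spin":0},
  {"hand":0.6,"xyz":[0,0,0],"spin":0},
])

```text
t: 10.62
tcp_pos: [521.4, 388.6, 214.4]
tool_rot: [[-0.397, 0.918, -0.001], [0.918, 0.397, -0.0], [0.0, -0.001, -1.0]]
force: [-1.3, -0.5, 0.3]
finger_gap: 40.4
grasp_force: 0.7
```

Emit:
carry_out([
  {"hand":0.65,"xyz":[0,0,0],"spin":0},
  {"hand":0.8,"xyz":[0,0,0],"spin":0},
  {"hand":1,"xyz":[0,0,0],"spin":0},
  {"hand":1,"xyz":[0,0,0],"spin":0},
], force=25)

```text
t: 11.12
tcp_pos: [521.6, 388.7, 214.2]
tool_rot: [[-0.397, 0.918, 0.0], [0.918, 0.397, 0.0], [0.0, 0.0, -1.0]]
force: [-0.3, -0.1, -0.8]
finger_gap: 35.3
grasp_force: 25.0
```

Emit:
carry_out([
  {"hand":1,"xyz":[0,0,-0.6],"spin":0},
  {"hand":1,"xyz":[0,0,-2],"spin":0},
  {"hand":1,"xyz":[0,0,-4.5],"spin":0},
  {"hand":1,"xyz":[0,0,-7.5],"spin":0},
  {"hand":1,"xyz":[0,0,-10.5],"spin":0},
])

```text
t: 11.75
tcp_pos: [521.4, 388.5, 320.6]
tool_rot: [[-0.397, 0.918, -0.0], [0.918, 0.397, -0.0], [-0.0, -0.0, -1.0]]
force: [-0.6, 0.3, -4.2]
finger_gap: 35.6
grasp_force: 25.0
```

Emit:
carry_out([
  {"hand":1,"xyz":[0,0,-2.5],"spin":0},
  {"hand":1,"xyz":[0,0,-4.5],"spin":0},
  {"hand":1,"xyz":[0,0,-5.7],"spin":0},
  {"hand":1,"xyz":[0,0,-6],"spin":0},
  {"hand":1,"xyz":[0,0,-6],"spin":0},
])

```text
t: 12.38
tcp_pos: [521.4, 388.5, 378.4]
tool_rot: [[-0.397, 0.918, -0.001], [0.918, 0.397, -0.001], [-0.0, -0.001, -1.0]]
force: [-0.0, 0.0, -4.5]
finger_gap: 35.2
grasp_force: 25.0
```

```bash
python3 -c "
from seg import *
np.set_printoptions(precision=1,suppress=True)
s=r.get_state();print(s['grasp_force'],s['ft_torque'])
a=snap('side','s6');b=snap('top','t6')
print(ring('top',b,'red',(110,185,300,365)),ring('side',a,'red',(215,290,270,365)))
go((615,-212,374),23.5)
cv2.imwrite('pics/c6.png',cv2.resize(a[40:240,180:380],(600,600),interpolation=2)[:,:,::-1])"
```

```text
24.99929467252514 [-0.   0.1 -0. ]
(array([ 616.1, -211.1]), 80, np.float64(3.593971394980976), 485) (array([ 613.2, -213.7]), 80, np.float64(3.4069751206944567), 646)
t 12.47 tcp [521.2 388.4 377.8] ya 23.4 q [34. 10. 90. -0. 80. 11.] F [ 0.   0.  -3.9] gap 35.2 -> shift [-58.8 -15.2   0.4] spin -0.1
```

View pics/c6.png

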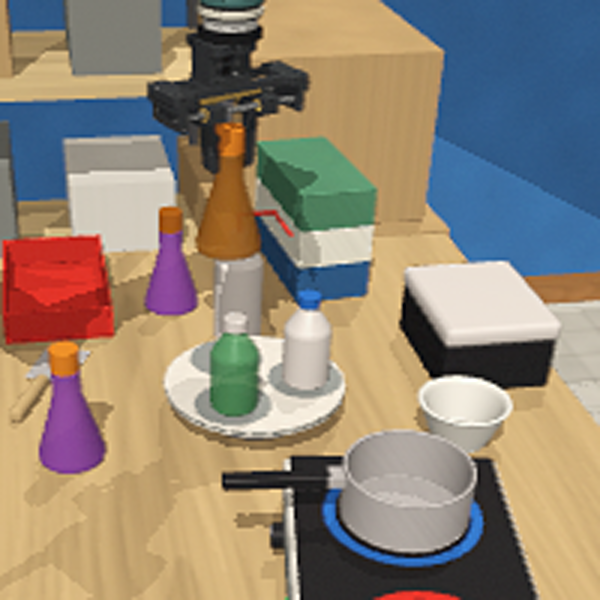

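The flask hangs upright in the gripper (crop (230,200)). Both bottles stand on the turntable and the pan sits in the blue ring. Carrying the flask over.

Emit:
carry_out([
  {"hand":1,"xyz":[-1.5,-0.4,0],"spin":0},
  {"hand":1,"xyz":[-4,-1,0],"spin":0},
  {"hand":1,"xyz":[-8,-2.1,0],"spin":0},
  {"hand":1,"xyz":[-12,-3.1,0],"spin":0},
  {"hand":1,"xyz":[-16,-4.1,0],"spin":0},
])

```text
t: 13.1
tcp_pos: [547.4, 222.4, 379.2]
tool_rot: [[-0.396, 0.918, 0.0], [0.918, 0.396, -0.001], [-0.001, -0.0, -1.0]]
force: [1.0, -0.1, -3.6]
finger_gap: 34.9
grasp_force: 25.0
```

Emit:
carry_out([
  {"hand":1,"xyz":[-4,-1,0],"spin":0},
  {"hand":1,"xyz":[-8,-2.1,0],"spin":0},
  {"hand":1,"xyz":[-12,-3.1,0],"spin":0},
  {"hand":1,"xyz":[-16,-4.1,0],"spin":0},
  {"hand":1,"xyz":[-20,-5.2,0],"spin":0},
])

```text
t: 13.72
tcp_pos: [578.4, 18.2, 379.3]
tool_rot: [[-0.396, 0.918, 0.0], [0.918, 0.396, -0.001], [-0.001, -0.0, -1.0]]
force: [0.2, 0.4, -3.8]
finger_gap: 34.9
grasp_force: 25.0
```

Emit:
carry_out([
  {"hand":1,"xyz":[-4,-1,0],"spin":0},
  {"hand":1,"xyz":[-8,-2.1,0],"spin":0},
  {"hand":1,"xyz":[-12,-3.1,0],"spin":0},
  {"hand":1,"xyz":[-16,-4.1,0],"spin":0},
  {"hand":1,"xyz":[-18,-4.7,0],"spin":0},
])

```text
t: 14.35
tcp_pos: [606.3, -166.0, 379.1]
tool_rot: [[-0.394, 0.919, -0.001], [0.919, 0.394, -0.001], [-0.0, -0.001, -1.0]]
force: [0.3, -0.1, -4.2]
finger_gap: 35.5
grasp_force: 25.0
```

```bash
python3 -c "
from h import *
go((614.7,-212.4,240),23.4)"
```

```text
t 14.35 tcp [ 606.3 -166.   379.1] ya 23.2 q [-18.   8.  92.  -0.  80. -41.] F [ 0.3 -0.1 -4.2] gap 35.5 -> shift [-4.59 -1.05 13.91] spin -0.2
```

Emit:
carry_out([
  {"hand":1,"xyz":[-3,-0.7,0],"spin":0},
  {"hand":1,"xyz":[-4.6,-1.05,2],"spin":0},
  {"hand":1,"xyz":[-4.6,-1.05,5],"spin":0},
  {"hand":1,"xyz":[-4.6,-1.05,8],"spin":0},
  {"hand":1,"xyz":[-4.6,-1.05,10.5],"spin":0},
])

```text
t: 14.98
tcp_pos: [614.6, -208.2, 270.9]
tool_rot: [[-0.397, 0.918, -0.003], [0.918, 0.397, 0.002], [0.003, -0.002, -1.0]]
force: [0.0, -0.1, -4.0]
finger_gap: 35.2
grasp_force: 25.0
```

Emit:
carry_out([
  {"hand":1,"xyz":[0,0,1.4],"spin":0},
  {"hand":1,"xyz":[0,0,2.4],"spin":0},
  {"hand":1,"xyz":[0,0,2.8],"spin":0},
  {"hand":1,"xyz":[0,0,2.8],"spin":0},
])

```text
t: 15.48
tcp_pos: [616.3, -209.0, 246.7]
tool_rot: [[-0.397, 0.918, 0.001], [0.918, 0.397, -0.0], [-0.001, 0.001, -1.0]]
force: [-0.1, -0.2, -3.8]
finger_gap: 35.4
grasp_force: 25.0
```

```bash
python3 -c "
from h import *
go((614.7,-212.4,234),23.4)
a=snap('side','s7')
t=np.linspace(0,6.28,60)
for z,n in((66,'ring'),(72,'base')):
    R=86 if n=='ring' else 42
    P=np.array([proj('side',[613.2+R*np.cos(k),-213.7+R*np.sin(k),z]) for k in t])+.5
    P=(P-[170,250])*[5,5];print(n,P.min(0),P.max(0))
cv2.imwrite('pics/c7.png',cv2.resize(a[170:290,250:390],(700,600),interpolation=2)[:,:,::-1])"
```

```text
t 15.47 tcp [ 616.3 -209.   246.7] ya 23.4 q [-21.  15.  98.   0.  67. -44.] F [-0.1 -0.2 -3.8] gap 35.4 -> shift [-0.25 -0.29  1.27] spin -0.0
ring [335.50628317 213.10620094] [561.0507874 524.8354799]
base [379.87104146 292.96084991] [489.48271582 445.50594365]
```

View pics/c7.png

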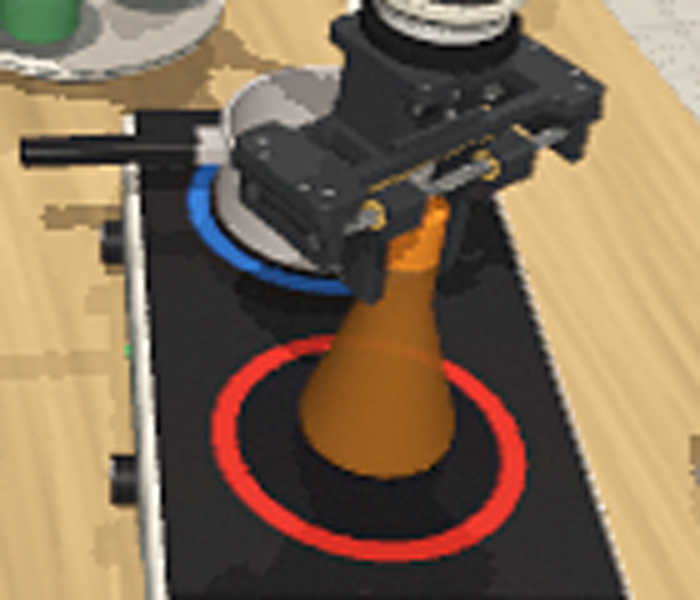

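The flask hangs upright just above the red ring (base centre crop x ≈ 377, bottom y ≈ 478; ring spans x 213–525). It needs about -3 mm in both x and y, then down.

Emit:
carry_out([
  {"hand":1,"xyz":[-0.2,-0.4,0.3],"spin":0},
  {"hand":1,"xyz":[-0.2,-0.4,0.6],"spin":0},
  {"hand":1,"xyz":[-0.2,-0.4,0.85],"spin":0},
  {"hand":1,"xyz":[-0.2,-0.4,0.95],"spin":0},
  {"hand":1,"xyz":[-0.2,-0.4,0.95],"spin":0},
])

```text
t: 16.15
tcp_pos: [613.1, -212.3, 236.5]
tool_rot: [[-0.397, 0.918, -0.0], [0.918, 0.397, 0.0], [0.0, -0.0, -1.0]]
force: [0.4, 0.0, -3.5]
finger_gap: 35.3
grasp_force: 25.0
```

```bash
python3 -c "
from h import *
go((614.7,-212.4,234),23.4)
a=snap('side','s8')
t=np.linspace(0,6.28,60)
for z,R in((66,86),(66,42),(69,42),(76,42)):
    P=np.array([proj('side',[613.2+R*np.cos(k),-213.7+R*np.sin(k),z]) for k in t])+.5
    print(z,R,P.min(0).round(1),P.max(0).round(1))
i=a.astype(int);m=(i[...,0]>90)&(i[...,0]-i[...,2]>60)&(i[...,1]>40)&(i[...,1]<.75*i[...,0])
for y in range(240,272): 
    x=np.where(m[y,300:350])[0]+300
    if len(x): print(y,x.min(),x.max(),end=' | ')
"
```

```text
t 16.15 tcp [ 613.1 -212.3  236.5] ya 23.4 q [-21.  15.  99.   0.  66. -45.] F [ 0.4  0.  -3.5] gap 35.3 -> shift [-0.07  0.14  0.25] spin -0.0
66 86 [237.1 292.6] [282.2 355. ]
66 42 [247.5 308.4] [269.4 338.8]
69 42 [246.7 308.5] [268.7 338.9]
76 42 [245.  308.7] [266.9 339.3]
240 303 335 | 241 301 337 | 242 300 339 | 243 300 341 | 244 300 343 | 245 300 344 | 246 300 345 | 247 312 346 | 248 312 347 | 249 311 349 | 250 311 349 | 251 310 349 | 252 310 349 | 253 310 349 | 254 309 349 | 255 309 349 | 256 309 349 | 257 309 338 | 258 310 338 | 259 310 338 | 260 310 338 | 261 311 338 | 262 312 337 | 263 312 337 | 264 313 336 | 265 300 335 | 266 300 334 | 267 300 349 | 268 300 349 | 269 300 349 | 270 300 349 | 271 300 349 |
```

Centred within about 1 mm. Touching down slowly.

Emit:
carry_out([
  {"hand":1,"xyz":[0,0,0.05],"spin":0},
  {"hand":1,"xyz":[0,0,0.1],"spin":0},
  {"hand":1,"xyz":[0,0,0.15],"spin":0},
  {"hand":1,"xyz":[0,0,0.2],"spin":0},
  {"hand":1,"xyz":[0,0,0.2],"spin":0},
])

```text
t: 16.82
tcp_pos: [613.1, -212.3, 234.7]
tool_rot: [[-0.397, 0.918, -0.0], [0.918, 0.397, 0.0], [0.0, -0.0, -1.0]]
force: [-0.4, 0.3, -4.6]
finger_gap: 35.0
grasp_force: 25.0
```

Emit:
carry_out([
  {"hand":1,"xyz":[0,0,0.03],"spin":0},
  {"hand":1,"xyz":[0,0,0.06],"spin":0},
  {"hand":1,"xyz":[0,0,0.08],"spin":0},
  {"hand":1,"xyz":[0,0,0.08],"spin":0},
])

```text
t: 17.32
tcp_pos: [613.2, -212.4, 234.3]
tool_rot: [[-0.397, 0.918, 0.0], [0.918, 0.397, -0.0], [-0.0, 0.0, -1.0]]
force: [-0.5, 0.6, -1.8]
finger_gap: 35.2
grasp_force: 25.0
```

Emit:
carry_out([
  {"hand":1,"xyz":[0,0,0.04],"spin":0},
  {"hand":1,"xyz":[0,0,0.04],"spin":0},
  {"hand":1,"xyz":[0,0,0.04],"spin":0},
], force=8)

```text
t: 17.7
tcp_pos: [613.3, -212.4, 234.2]
tool_rot: [[-0.397, 0.918, 0.001], [0.918, 0.397, -0.0], [-0.0, 0.0, -1.0]]
force: [-1.7, 1.7, 2.5]
finger_gap: 35.5
grasp_force: 8.0
```

Emit:
carry_out([
  {"hand":0.5,"xyz":[0,0,0],"spin":0},
  {"hand":0.4,"xyz":[0,0,0],"spin":0},
  {"hand":0.2,"xyz":[0,0,0],"spin":0},
  {"hand":0,"xyz":[0,0,0],"spin":0},
  {"hand":0,"xyz":[0,0,0],"spin":0},
])

```text
t: 18.32
tcp_pos: [613.2, -212.4, 233.5]
tool_rot: [[-0.397, 0.918, 0.0], [0.918, 0.397, -0.0], [-0.0, 0.0, -1.0]]
force: [0.8, 0.4, 1.1]
finger_gap: 80.6
grasp_force: 0.0
```

```bash
python3 -c "
from h import *
go((613,-212,340),23.4)"
```

```text
t 18.32 tcp [ 613.2 -212.4  233.5] ya 23.4 q [-21.  15.  99.  -0.  65. -45.] F [0.8 0.4 1.1] gap 80.6 -> shift [  0.04  -0.   -10.65] spin -0.0
```

Now straight up, then back toward the robot's free side to clear the view.

Emit:
carry_out([
  {"hand":0,"xyz":[0,0,-2],"spin":0},
  {"hand":0,"xyz":[0,0,-5],"spin":0},
  {"hand":0,"xyz":[0,0,-9],"spin":0},
  {"hand":0,"xyz":[0,0,-13],"spin":0},
  {"hand":0,"xyz":[0,0,-13],"spin":0},
])

```text
t: 18.95
tcp_pos: [615.0, -213.0, 370.4]
tool_rot: [[-0.397, 0.918, 0.01], [0.918, 0.397, -0.004], [-0.007, 0.008, -1.0]]
force: [-0.5, -0.2, 0.5]
finger_gap: 87.9
grasp_force: 0.0
```

Emit:
carry_out([
  {"hand":0,"xyz":[21,-8,0],"spin":0},
  {"hand":0,"xyz":[21,-8,0],"spin":0},
  {"hand":0,"xyz":[21,-8,0],"spin":0},
  {"hand":0,"xyz":[21,-8,0],"spin":0},
  {"hand":0,"xyz":[21,-8,0],"spin":0},
])

```text
t: 19.58
tcp_pos: [454.6, -49.9, 363.4]
tool_rot: [[-0.399, 0.917, 0.0], [0.917, 0.399, 0.0], [0.0, 0.0, -1.0]]
force: [-0.7, 0.5, 0.5]
finger_gap: 88.0
grasp_force: 0.0
```

```bash
python3 -c "
from h import *
go((613,-212,340),23.4)
a=snap('side','s9');b=snap('top','t9')
cv2.imwrite('pics/c9.png',np.hstack([cv2.resize(a[90:290,190:390],(400,400),interpolation=2),cv2.resize(b[100:220,250:370],(400,400),interpolation=2)])[:,:,::-1])
for c,C in(('top',(616.1,-211.1)),('side',(613.2,-213.7))):
  for z,R in((66,86),(66+10,42),(221,18)):
    P=np.array([proj(c,[C[0]+R*np.cos(k),C[1]+R*np.sin(k),z]) for k in np.linspace(0,6.28,60)])+.5
    P=(P-[90,190])*2 if c=='side' else (P-[100,250])*400/120+[0,400]
    print(c,z,R,P.min(0).round(),P.max(0).round())"
```

```text
t 19.57 tcp [454.6 -49.9 363.4] ya 23.5 q [ -9. -11. 113.   0.  78. -33.] F [-0.7  0.5  0.5] gap 88.0 -> shift [-21.18   8.05   2.34] spin 0.1
top 66 86 [ 86. 601.] [231. 753.]
top 76 42 [119. 641.] [191. 716.]
top 221 18 [ 95. 683.] [128. 718.]
side 66 86 [294. 205.] [384. 330.]
side 76 42 [310. 237.] [354. 299.]
side 221 18 [241. 267.] [259. 296.]
```

View pics/c9.png

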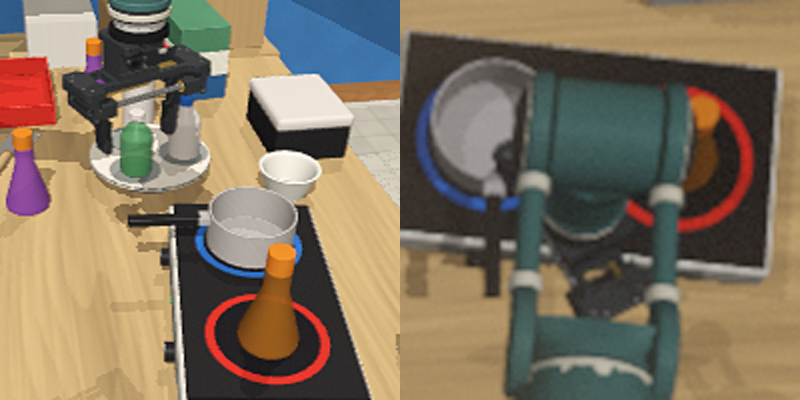

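The flask stands upright and centred: base at side x 238–299 against 237–299 predicted, cap at top-view (105,706) against (111,700). The pan is in the blue ring, the bottles are standing, and the robot is clear. Handing in.

```bash
python3 -c "
from bench import r
print(r.hand_in())"
```

```text
the job is handed in; nothing more can be done
None
```

The job is handed in at about 20 s of robot time. By the camera check, the pan slid flat to the blue ring and is centred there within about 2 mm, and the amber flask stands upright and centred on the red ring. Both turntable bottles are still standing; the arm did not go near the beaker or wash bottle, though I did not check them in the last picture.

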